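Walk the bench power supply into its bay

TASK

Walk the heavy bench power supply forward along the bench into its bay, square against the two brass contact pads, by pushing its two orange near-corner bumpers by turns, never both at once. Once it is home, seat the contacts: lean on the left bumper with a steady push of 15 to 20 N for about half a second, then do the same on the right; never shove harder than about 30 N. Keep off the supply's delicate panel and case, keep it flat on the bench, and leave the tin, bottle and screwdriver where they are.

Things in the scene. Friction and masses are not known exactly. Their poses are not given: they have to be found in the camera images.
- supply: Grey bench power supply, loose and heavy (about 1.2 to 1.8 kg), flat-bottomed: 110 deep (x), 200 wide (y), 72 high (z), bumpers excluded. Origin: centre of the 110 x 200 underside; +x points at the end that goes into the bay, +y to its left. It slides under about 5 to 14 N; pushing one bumper turns it about a point near the other one.
- case: The supply's grey upper shell with the black control panel (screen, knobs up to 11 mm proud) on its near, -x face at x = -55 mm; same origin and axes as the supply. Delicate: keep off.
- bumper_left: Orange bumper block at the supply's near left corner: sticks out 20 mm in -x from the near face (its flat pushing face lies 75 mm behind the supply's origin), 30 wide, from 12 to 52 mm above the bench. Origin: middle of the bottom edge where it joins the near face, at supply x = -55, y = +85, z = 12 mm. Axes as the supply's.
- bumper_right: Orange bumper block at the near right corner, the same as the left one; origin at supply x = -55, y = -85, z = 12 mm. The gap between the two bumpers is 140 mm.
- nose_left (a point): Point on the supply's far left bottom corner (supply x = +55, y = +100, z = 6 mm).
- nose_right (a point): Point on the supply's far right bottom corner (supply x = +55, y = -100, z = 6 mm).
- bay: Fixed aluminium bay. Origin: on the bench, midway between the faces of the two brass contact pads that stand 5 mm proud of the backstop; +x points past the backstop, +y left. Backstop 238 wide, 40 high. Guides 26 high run to x = -60 mm, inner faces at y = +/-105 (210 apart); then yellow flares open at 20 degrees to about 243 apart at x = -105 mm.  Home: supply origin at x = -55 mm, square.
- tin: Round steel tin with copper wool, 56 across, 60 high with the wool, beside the bay's left guide; loose. Origin: centre of its underside.
- bottle: Small glass bottle with a black cap, 38 across, 85 high, beside the bay's right guide; loose. Origin: centre of its underside.
- driver: Small yellow-handled screwdriver, 150 long, lying along its x axis, to the right of the supply; loose. Origin: under its middle.
- pad_left: Brass contact pad on the left of the backstop, 36 wide (y = +66 to +102 mm in the bay), 2 to 36 mm high; takes the supply's far left corner. Origin and axes: those of the bay. Rigid. With the supply home, a steady push of 15 to 20 N on the left bumper, straight on, for half a second seats it.
- pad_right: Brass contact pad on the right of the backstop, the mirror image of the left one (y = -66 to -102 mm in the bay).

How it is judged:
By the outcome, as a careful person would: the job done as asked, in the order asked, and still so for the second after the job is handed in, with the robot touching nothing.
It also fails if it takes over 72 s, if anything falls off the work surface, if the arm or the gripper's body presses on something with over 40 N, if the wrist force passes 120 N, or if a joint passes its speed limit or range.

ROBOT

A 6-joint arm with a two-finger parallel gripper is mounted at the origin on the work surface. World frame = base frame: x ahead of the robot, y to its left, z up, the work surface at z = 0. Lengths are in m, angles in rad, forces in N, time in s.
With the tool pointing down it reaches from about 0.3 to 0.85 m from the base axis. Payload 4.2 kg.
Tool frame: the origin (TCP) lies on the centre line of the jaws, within the pads' length; the fingertips stand 19 mm ahead of it and the grasp point (between the pads) is the TCP; z points along the fingers, y is the direction in which the jaws open and shut (so a half turn about z gives the same grasp; the last joint's range is limited). The gripper opens to 91 mm and grips with 3 to 60 N. Pads are 32 mm wide; open, the fingers measure 118 mm over their backs; the gripper's body (76 mm by 178 mm) begins 60 mm behind the grasp point.
Start: joints at [-1.216, 0.32, 1.565, -0, 1.257, -0.02], TCP at [0.211, -0.535, 0.233] pointing down, gripper open.
Joint ranges: [-3.11, 3.11], [-0.84, 2.01], [0.21, 2.61], [-1.34, 4.49], [0.05, 2.63], [-2.56, 2.56]. Speed limits (rad/s): [2.57, 2.57, 3.14, 3.14, 3.14, 3.14].

INTERFACE

Orientations are given as a rotation vector (axis times angle).
In Python, from bench import observe, read_camera, close_job gives the robot as it stands.
- The arm moves only by the tool play_rows, never from a script. Its argument "rows" is a list of rows, each a list of 5 numbers: the shift along the tool's x, y, z in cm, then the turn about the tool's z in rad, then the finger opening in cm, from 0 to 9.12. In form: [[x, y, z, turn, grip], ...]. A call has 1 to 12 rows; each row shifts and turns the commanded pose from where the row before left it, along the tool's axes as they then stand; what a row does not reach is not made up. A row lasts 1/10 s, in which the tool goes at most 50 mm and 8.59 degrees, less where a joint would pass 70% of its speed; a pose out of reach is approached as far as the arm can. A call is refused whole if a number of a shift passes 5 or a number of a turn 0.15, either way. A call with a gripper value outside its range is refused whole. The fingers move at their own pace and stop on an object; "force" is the grip in N (left out, the last holds). Time passes only in rows, so rows that do not move let the fingers close. It gives the time, the measured TCP pose, the force and the opening at its end, in the units of the state.
- observe(): the state, without advancing time (a new reading comes with each control period).
- read_camera(name): name is "side" or "top" or "wrist"; returns a dict with "frame" (384x512x3 uint8, red, green, blue), "fovy" (degrees; the focal length in pixels is half the picture's height over the tangent of half this angle, whatever the lens; pixels are square), "cx", "cy" (the principal point, pixels), "extrinsics" (4x4, takes a point from world to camera coordinates); the wrist camera has in their place "mount" (4x4, takes a point from camera to tool coordinates, whose origin is the TCP and whose axes are the flange's). Camera axes: x right, y down, z forward; pixel columns grow to the right and rows downward; lengths in m; the calibration is good to about 2 mm. The wrist camera is an equidistant fisheye: a pixel r from the principal point sees the ray r / f radians off the axis. A picture is of the moment at which its call begins: read the wrist's pose just before it. There is no depth.
- close_job(): hands the job in, once; it reports no verdict.
The state is a dict: "time": time; "qpos": joint angles; "qvel": joint speeds; "tau": joint torques, N m; "tool_pos": TCP position; "tcp_rot": TCP orientation; "ft_force": force on the tool from outside, world axes, zero at the start; "ft_torque": the same for the moment, N m; "grip_width": opening from 0.0 (shut) to 1.0 (fully open).
Only numpy, scipy, OpenCV 4.12 (cv2) and the standard library are available. Lean on these libraries where they do the work, as an engineer would, in place of code of your own. Each camera call takes 0.05 s, during which the arm holds its last target. There are 200 camera calls.

## Working session

There is one attempt and no reset: what is moved stays moved. The work goes in short steps, Python scripts to look and compute and a tool call to move; the robot and the scene stay as the last step left them, time stands still between calls to the robot, and variables do not carry over. Pictures are saved under pics/ and viewed, about 8 in all and at most 12, crops included, and the job is handed in when it is done.

Besides the shell and the picture viewer there is one more tool, called after "Emit:" in YAML: its name, and indented under it one key for each argument. play_rows: Moves the arm, as the interface text tells. Its arguments: {"type":"object","properties":{"rows":{"type":"array","items":{"type":"array","items":{"type":"number"}}},"force":{"type":"number"}},"required":["rows"]}

```bash
mkdir -p pics; cat > h.py <<'E'
import numpy as np, cv2
from bench import observe, read_camera, close_job
def shot(name,fn=None):
    c=read_camera(name); 
    if fn: cv2.imwrite('pics/'+fn,c['frame'][:,:,::-1])
    return c
def ray(c,u,v):
    f=192/np.tan(np.radians(c['fovy'])/2); E=np.array(c['extrinsics'])
    d=np.array([(u-c['cx'])/f,(v-c['cy'])/f,1]); R=E[:3,:3]
    return -R.T@E[:3,3], R.T@d
def plane(c,u,v,z):
    o,d=ray(c,u,v); return o+d*(z-o[2])/d[2]
def proj(c,p):
    f=192/np.tan(np.radians(c['fovy'])/2); E=np.array(c['extrinsics'])
    q=E[:3,:3]@np.array(p)+E[:3,3]; return f*q[0]/q[2]+c['cx'],f*q[1]/q[2]+c['cy']
E
python3 - <<'E'
from h import *
for k,v in observe().items(): print(k,np.round(v,3))
for n in('side','top'):
    c=shot(n,n+'0.png'); print(n,c['fovy'],c['cx'],c['cy'],np.round(c['extrinsics'],3).tolist())
E
```

```text
time 0.0
qpos [-1.216  0.32   1.566 -0.     1.257 -0.02 ]
qvel [ 0.001 -0.001  0.002 -0.     0.001 -0.   ]
tau [ 1.0000e-03 -4.1246e+01 -2.3197e+01  7.3000e-02  4.5000e-02 -0.0000e+00]
tool_pos [ 0.21  -0.535  0.232]
tcp_rot [-3.085 -0.585  0.   ]
ft_force [ 0.061 -0.517 -0.776]
ft_torque [-0.02   0.039  0.021]
grip_width 1.0
side 53.118113605149816 252.98008797371193 188.80879206081028 [[-0.944, -0.329, 0.02, 0.568], [-0.24, 0.645, -0.725, 0.157], [0.225, -0.69, -0.688, 0.686], [0.0, 0.0, 0.0, 1.0]]
top 45.163135603327 258.42231303131365 199.40529262203893 [[-0.019, -1.0, -0.008, 0.014], [-0.987, 0.02, -0.159, 0.619], [0.16, 0.005, -0.987, 0.972], [0.0, 0.0, 0.0, 1.0]]
```

View pics/top0.png

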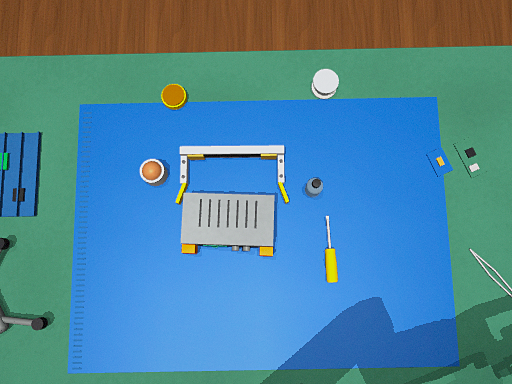

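View pics/side0.png

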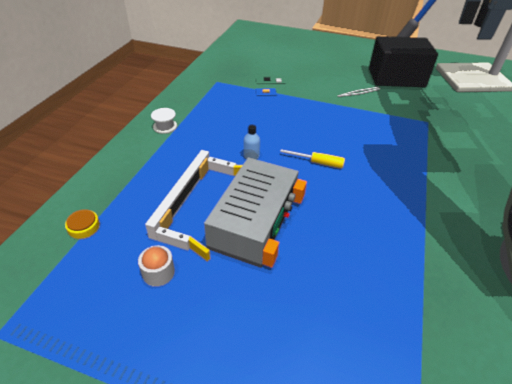

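Top view: supply body at about cols 182–275, rows 193–245; orange bumpers at (189,249) and (266,251); bay spans cols 180–285 with its backstop at row 150. The side view shows the same layout. Next, sub-pixel measurements.

```bash
cat >> h.py <<'E'
def masks(fr):
    hsv=cv2.cvtColor(fr,cv2.COLOR_RGB2HSV); H,S,V=cv2.split(hsv)
    return dict(orange=((H>8)&(H<19)&(S>180)&(V>120)),yellow=((H>=19)&(H<32)&(S>170)&(V>130)),
      white=((S<50)&(V>195)),grey=((S<50)&(V>100)&(V<190)))
E
python3 - <<'E'
from h import *
im=cv2.imread('pics/top0.png'); c=cv2.resize(im[138:262,165:298],None,fx=6,fy=4.8*1.25/1.25,interpolation=cv2.INTER_CUBIC)
c=cv2.resize(im[140:260,165:298],None,fx=5,fy=5,interpolation=cv2.INTER_CUBIC); cv2.imwrite('pics/crop1.png',c)
for n in('top','side'):
    fr=cv2.imread(f'pics/{n}0.png')[:,:,::-1].copy(); m=masks(fr)
    for k,a in m.items():
        N,l,s,ce=cv2.connectedComponentsWithStats(a.astype(np.uint8))
        for i in range(1,N):
            if s[i,4]>25 and 100<ce[i,0]<345 and 120<ce[i,1]<300:
                pts=np.argwhere(l==i)[:,::-1].astype(np.float32); r=cv2.minAreaRect(pts)
                print(n,k,s[i],ce[i].round(1),np.round(cv2.boxPoints(r),1).tolist())
E
```

```text
top yellow [176 183  10  21  74] [180.3 192.5] [[174.8000030517578, 201.8000030517578], [182.5, 182.0], [185.6999969482422, 183.3000030517578], [178.0, 203.0]]
top yellow [278 182  11  21  83] [283.  191.7] [[277.29998779296875, 182.1999969482422], [281.20001220703125, 180.8000030517578], [288.70001220703125, 201.0], [284.8999938964844, 202.39999389648438]]
top yellow [182 244  13   9 105] [187.9 248.5] [[182.0, 244.0], [194.0, 244.0], [194.0, 252.0], [182.0, 252.0]]
top yellow [260 247  13   9 108] [266.2 250.7] [[260.0, 247.0], [272.0, 247.0], [272.0, 255.0], [260.0, 255.0]]
top yellow [325 249  13  33 341] [330.8 265.3] [[324.5, 249.10000610351562], [335.20001220703125, 248.39999389648438], [337.20001220703125, 280.8999938964844], [326.5, 281.6000061035156]]
top white [180 145 104   9 782] [230.  149.3] [[179.89999389648438, 146.0], [283.0, 145.0], [283.1000061035156, 152.8000030517578], [180.0, 153.8000030517578]]
top white [278 155   6  27 136] [280.5 168. ] [[278.0, 155.0], [283.0, 155.0], [283.0, 181.0], [278.0, 181.0]]
top white [180 156   7  27 130] [183.1 168.8] [[179.69999
[... 4086 characters left out ...]
8, 166.60000610351562], [198.5, 167.3000030517578], [166.89999389648438, 210.60000610351562]]
side grey [289 193   6   6  28] [291.5 195.7] [[289.0, 193.0], [294.0, 193.0], [294.0, 198.0], [289.0, 198.0]]
side grey [285 201   6   7  31] [287.5 204.1] [[285.0, 201.0], [290.0, 201.0], [290.0, 207.0], [285.0, 207.0]]
side grey [146 220  45  30 372] [165.4 237.3] [[142.6999969482422, 234.89999389648438], [148.8000030517578, 216.60000610351562], [195.3000030517578, 232.10000610351562], [189.1999969482422, 250.39999389648438]]
side grey [140 257  34  29 424] [158.1 275.7] [[139.60000610351562, 268.20001220703125], [171.0, 257.0], [178.60000610351562, 278.5], [147.1999969482422, 289.6000061035156]]
```

View pics/crop1.png

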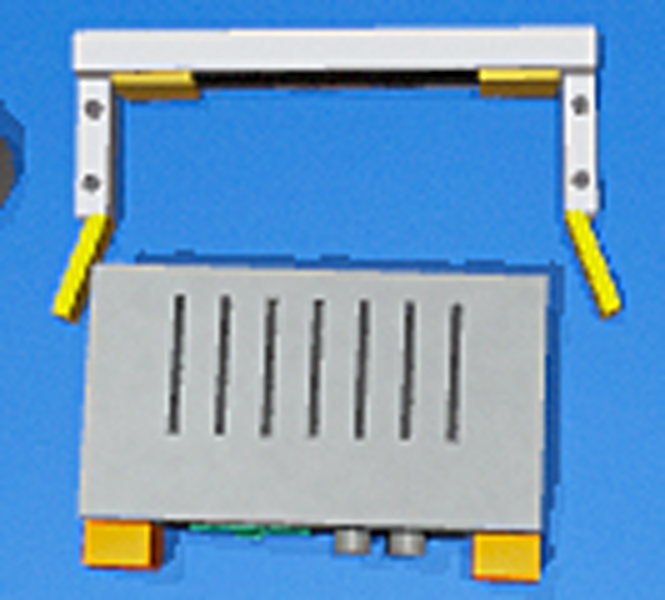

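The crop shows supply top corners at crop px (92,264), (549,275), (542,534), (80,520), with the left edge sitting close to the left flare and the supply slightly yawed. Pads show at crop (117–196, ~85) and (480–559, ~82).

```bash
python3 - <<'E'
from h import *
c=read_camera('top'); P=lambda u,v,z: plane(c,165+(u+.5)/5-.5,140+(v+.5)/5-.5,z)
for n,u,v,z in [('FL',92,264,.072),('FR',549,275,.072),('NR',542,534,.072),('NL',80,520,.072),
 ('bsFL',74,33,.04),('bsFR',597,28,.04),('bsNL',74,72,.04),('bsNR',597,68,.04),
 ('gLfar',114,98,.026),('gLnear',110,215,.026),('gRfar',564,98,.026),('gRnear',566,213,.026),
 ('flL',76,320,.026),('flR',602,316,.026),('flLo',52,314,.026),('flRo',621,309,.026),
 ('padLtop',150,85,.036),('padRtop',520,82,.036),
 ('bumLouterNear',83,566,.052),('bumLinner',152,566,.052),('bumRin',474,578,.052),('bumRout',540,580,.052)]:
    print(n,(P(u,v,z)[:2]*1000).round(1))
# heights by two-view triangulation of bumper near-top corners
s=read_camera('side')
def tri(a,b):
    o1,d1=ray(c,*a);o2,d2=ray(s,*b)
    t=np.linalg.lstsq(np.c_[d1,-d2],o2-o1,rcond=None)[0]; return (((o1+t[0]*d1)+(o2+t[1]*d2))/2*1000).round(1)
print('bumL inner near top',tri((165+152/5,140+566/5),(279,241.5)), 'tin top?')
E
python3 - <<'E'
import cv2
im=cv2.imread('pics/side0.png'); cv2.imwrite('pics/crop2.png',cv2.resize(im[140:275,145:315],None,fx=4.4,fy=4.4,interpolation=cv2.INTER_CUBIC))
E
```

```text
FL [634.1 165.3]
FR [625.1 -33. ]
NR [513.3 -27.3]
NL [523.2 169.7]
bsFL [747.1 179.7]
bsFR [744.2 -58.7]
bsNL [728.8 179.6]
bsNR [725.5 -58.1]
gLfar [719.8 163.6]
gLnear [665.  165.1]
gRfar [715.3 -43.4]
gRnear [661.5 -42.9]
flL [616.8 180.3]
flR [613.7 -57.9]
flLo [619.8 191.2]
flRo [616.7 -66.6]
padLtop [723.  145.6]
padRtop [720.7 -23.1]
bumLouterNear [504.6 171.8]
bumLinner [504.  141.8]
bumRin [496.1   2.2]
bumRout [494.7 -26.4]
bumL inner near top [504.4 141.6  47.9] tin top?
```

View pics/crop2.png

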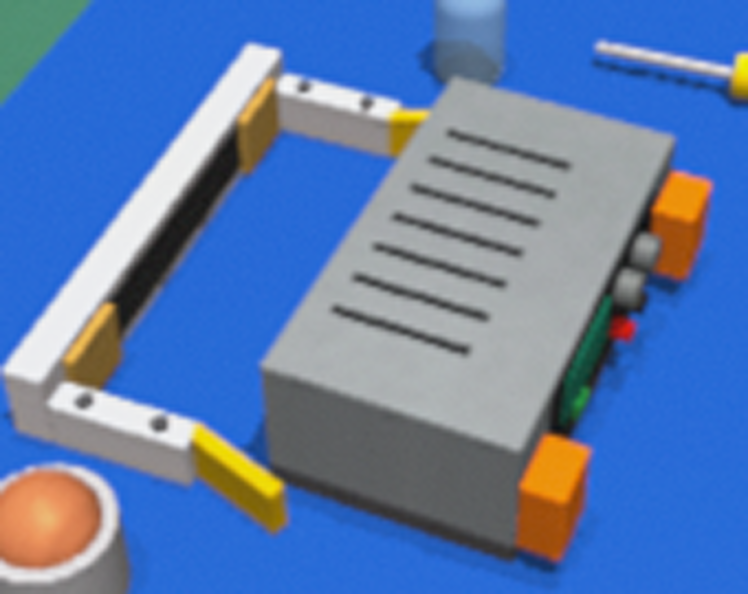

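The side crop shows both bumpers clear and the left flare beside the supply's nose. I estimate the bay at world (722, 60.3) mm with yaw −0.013. The supply is at about (574, 69) with yaw −0.047, so it needs about 93 mm forward. I'll turn the tool square, shut the jaws and travel to behind the left bumper.

Emit:
play_rows:
  rows:
    - [0,0,0,0.129,0]
    - [0,0,0,0.129,0]
    - [0,0,0,0.13,0]
    - [1.28,-3.86,0,0,0]
    - [1.28,-3.86,0,0,0]
    - [1.28,-3.86,0,0,0]
    - [1.28,-3.86,0,0,0]
    - [1.28,-3.86,0,0,0]
    - [1.28,-3.86,0,0,0]
    - [1.28,-3.86,0,0,0]
    - [1.28,-3.86,0,0,0]
    - [1.28,-3.86,0,0,0]
  force: 20

```text
time: 1.4
tool_pos: [0.3304, -0.1877, 0.233]
tcp_rot: [3.141, -0.022, 0.001]
ft_force: [0.7, -0.1, -0.0]
grip_width: 0.006
```

Emit:
play_rows:
  rows:
    - [1.28,-3.86,0,0,0]
    - [1.28,-3.86,0,0,0]
    - [1.28,-3.86,0,0,0]
    - [1.28,-3.86,0,0,0]
    - [1.28,-3.86,0,0,0]
    - [1.28,-3.86,0,0,0]
    - [1.28,-3.86,0,0,0]
    - [1.28,-3.86,0,0,0]
    - [1.28,-3.86,0,0,0]
    - [0,0,0,0,0]
    - [0,0,0,0,0]

```text
time: 2.5
tool_pos: [0.4497, 0.1569, 0.2324]
tcp_rot: [3.141, -0.018, -0.002]
ft_force: [0.1, -0.8, 1.0]
grip_width: 0.006
```

```bash
cat >> h.py <<'E'
from scipy.spatial.transform import Rotation as Ro
def st():
    o=observe(); X=Ro.from_rotvec(o['tcp_rot']).as_matrix()
    print('t',round(o['time'],2),'pos mm',(np.array(o['tool_pos'])*1e3).round(1),'F',np.round(o['ft_force'],1),'M',np.round(o['ft_torque'],2),'yaw',round(np.arctan2(X[1,0],X[0,0]),4),'toolz',X[:,2].round(3),'g',o['grip_width'])
E
python3 -c "
from h import *
st(); print(observe()['qpos'])"
```

```text
t 2.5 pos mm [449.7 156.9 232.4] F [ 0.1 -0.8  1. ] M [ 0.01  0.   -0.01] yaw -0.0113 toolz [-0.001 -0.001 -1.   ] g 0.0060404442185647885
[ 3.11900773e-01  1.65199334e-01  1.77733782e+00 -5.83151603e-04
  1.20060051e+00  1.89423215e+00]
```

Emit:
play_rows:
  rows:
    - [0,0,4.04,0,0]
    - [0,0,4.04,0,0]
    - [0,0,4.04,0,0]
    - [0,0,4.04,0,0]
    - [0,0,4.04,0,0]
    - [1.5,0,0,0,0]
    - [1.3,0,0,0,0]
    - [0,0,0,0,0]

```text
time: 3.3
tool_pos: [0.4808, 0.1557, 0.0319]
tcp_rot: [-3.141, 0.024, -0.006]
ft_force: [0.2, -0.3, 0.6]
grip_width: 0.004
```

Emit:
play_rows:
  rows:
    - [0.3,0,0,0,0]
    - [0.3,0,0,0,0]
    - [0.3,0,0,0,0]
    - [0.2,0,0,0,0]

```text
time: 3.7
tool_pos: [0.4872, 0.156, 0.0311]
tcp_rot: [3.141, -0.022, -0.006]
ft_force: [-7.5, 1.2, 5.5]
grip_width: 0.006
```

```bash
python3 -c "
from h import *
st(); shot('top','t1.png')
im=cv2.imread('pics/t1.png');cv2.imwrite('pics/t1c.png',cv2.resize(im[140:270,160:300],None,fx=4.5,fy=4.5,interpolation=cv2.INTER_CUBIC))"
```

```text
t 3.7 pos mm [487.2 156.   31.1] F [-7.5  1.2  5.5] M [ 0.19  1.07 -0.09] yaw -0.0138 toolz [-0.004 -0.    -1.   ] g 0.006377441354253194
```

View pics/t1c.png

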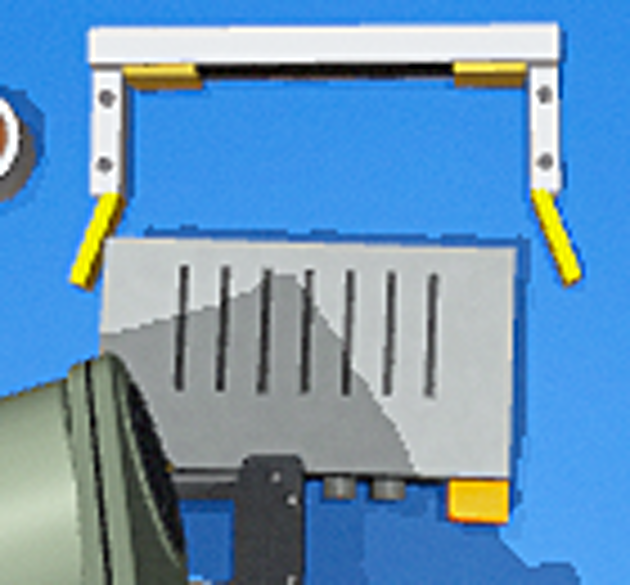

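Contact came at the predicted place (TCP x 487 mm, 7.5 N). The view shows the supply is still put, with the arm over the left bumper. Pushing on the left.

Emit:
play_rows:
  rows:
    - [0.2,0,0,0,0]
    - [0.2,0,0,0,0]
    - [0.2,0,0,0,0]
    - [0,0,0,0,0]

```text
time: 4.15
tool_pos: [0.4915, 0.1564, 0.0306]
tcp_rot: [3.141, -0.022, -0.011]
ft_force: [-8.5, 4.6, 4.7]
grip_width: 0.004
```

```bash
python3 -c "
from h import *
st()"
```

```text
t 4.15 pos mm [491.5 156.4  30.6] F [-8.5  4.6  4.7] M [ 0.56  1.24 -0.03] yaw -0.014 toolz [-0.007 -0.    -1.   ] g 0.0037542454303277272
```

Emit:
play_rows:
  rows:
    - [-1.5,0,0,0,0]
    - [-1.5,0,0,0,0]
    - [0,4.25,0,0,0]
    - [0,4.25,0,0,0]
    - [0,4.25,0,0,0]
    - [0,4.25,0,0,0]
    - [0.6,0,0,0,0]
    - [0.6,0,0,0,0]

```text
time: 4.95
tool_pos: [0.4754, -0.0144, 0.0312]
tcp_rot: [-3.141, 0.024, -0.001]
ft_force: [0.7, 0.4, 0.2]
grip_width: 0.003
```

Emit:
play_rows:
  rows:
    - [0.25,0,0,0,0]
    - [0.25,0,0,0,0]
    - [0.25,0,0,0,0]
    - [0.25,0,0,0,0]
    - [0.25,0,0,0,0]
    - [0.25,0,0,0,0]

```text
time: 5.55
tool_pos: [0.4858, -0.0133, 0.03]
tcp_rot: [3.141, -0.017, -0.014]
ft_force: [-7.1, -3.5, 1.0]
grip_width: 0.005
```

```bash
python3 -c "
from h import *
st()"
```

```text
t 5.55 pos mm [485.8 -13.3  30. ] F [-7.1 -3.5  1. ] M [-0.69  1.08 -0.12] yaw -0.0106 toolz [-0.009 -0.001 -1.   ] g 0.005270393776095952
```

Emit:
play_rows:
  rows:
    - [0.25,0,0,0,0]
    - [0.2,0,0,0,0]
    - [-1.5,0,0,0,0]
    - [-2.0,0,0,0,0]
    - [0,-4.25,0,0,0]
    - [0,-4.25,0,0,0]
    - [0,-4.25,0,0,0]
    - [0,-4.25,0,0,0]
    - [0,0,0,0,0]

```text
time: 6.45
tool_pos: [0.4622, 0.1618, 0.0311]
tcp_rot: [-3.14, 0.009, -0.004]
ft_force: [-0.3, -1.4, 0.9]
grip_width: 0.004
```

```bash
python3 -c "
from h import *
st(); shot('top','t2.png'); shot('side','s2.png')
im=cv2.imread('pics/t2.png');cv2.imwrite('pics/t2c.png',cv2.resize(im[140:265,160:300],None,fx=4.5,fy=4.5,interpolation=cv2.INTER_CUBIC))"
```

```text
t 6.45 pos mm [462.2 161.8  31.1] F [-0.3 -1.4  0.9] M [ 0.01  0.02 -0.04] yaw -0.0058 toolz [ 0.003  0.002 -1.   ] g 0.004093325430255649
```

View pics/t2c.png

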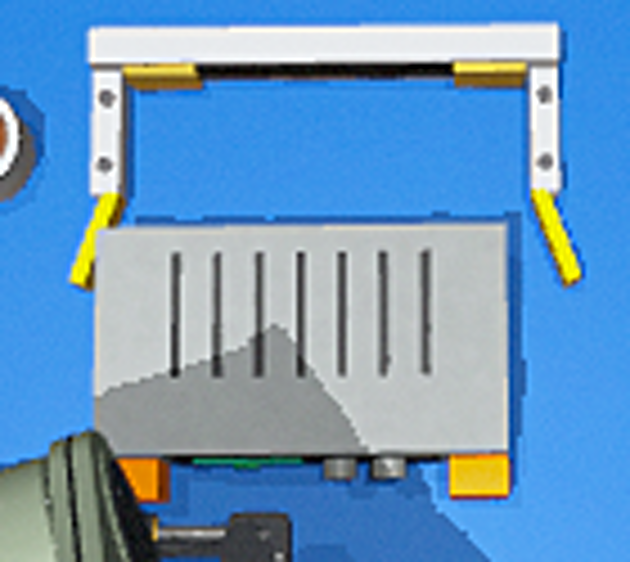

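The crop shows the supply nearly square, with far corners at crop (94,230) and (506,222), and still shifted left. Computing the offset.

```bash
cat >> h.py <<'E'
Cx,Cy,PSI=722.,60.3,-.013
def bay(p):
    d=np.array(p[:2])*1e3-[Cx,Cy]; c,s=np.cos(PSI),np.sin(PSI); return np.array([c*d[0]+s*d[1],-s*d[0]+c*d[1]])
def crop(c,pts,u0,v0,k,z):
    return [bay(plane(c,u0+(u+.5)/k-.5,v0+(v+.5)/k-.5,z)).round(1) for u,v in pts]
E
python3 -c "
from h import *
c=read_camera('top')
print(crop(c,[(94,230),(506,222),(509,453)],160,140,4.5,.072))"
```

```text
[array([-85.5, 109.4]), array([-83.2, -89.6]), array([-194.5,  -89.8])]
```

Emit:
play_rows:
  rows:
    - [1.3,0,0,0,0]
    - [1.3,0,0,0,0]
    - [0.25,0,0,0,0]
    - [0.25,0.1,0,0,0]
    - [0.25,0.1,0,0,0]
    - [0.25,0.15,0,0,0]
    - [0.25,0.15,0,0,0]
    - [0.25,0.15,0,0,0]
    - [0.25,0.15,0,0,0]

```text
time: 7.5
tool_pos: [0.5013, 0.1477, 0.03]
tcp_rot: [3.141, -0.023, -0.013]
ft_force: [-7.2, 4.2, -0.1]
grip_width: 0.004
```

```bash
python3 -c "
from h import *
st()"
```

```text
t 7.5 pos mm [501.3 147.7  30. ] F [-7.2  4.2 -0.1] M [ 0.76  1.1  -0.04] yaw -0.0145 toolz [-0.008 -0.    -1.   ] g 0.004485645730891233
```

Emit:
play_rows:
  rows:
    - [0.25,0,0,0,0]
    - [0.2,0,0,0,0]
    - [-1.75,0,0,0,0]
    - [-1.75,0,0,0,0]
    - [0,3.95,0,0,0]
    - [0,3.9,0,0,0]
    - [0,3.9,0,0,0]
    - [0,3.9,0,0,0]
    - [1.3,0,0,0,0]

```text
time: 8.4
tool_pos: [0.4837, -0.0122, 0.0308]
tcp_rot: [3.14, -0.029, -0.004]
ft_force: [0.4, -0.9, -0.2]
grip_width: 0.006
```

Emit:
play_rows:
  rows:
    - [0.25,0,0,0,0]
    - [0.25,0,0,0,0]
    - [0.25,0.2,0,0,0]
    - [0.25,0.2,0,0,0]
    - [0.25,0.2,0,0,0]
    - [0.25,0.2,0,0,0]

```text
time: 9.0
tool_pos: [0.499, -0.0161, 0.0305]
tcp_rot: [-3.141, 0.02, 0.005]
ft_force: [-3.3, 2.3, -1.8]
grip_width: 0.004
```

```bash
python3 -c "
from h import *
st()"
```

```text
t 9.0 pos mm [499.  -16.1  30.5] F [-3.3  2.3 -1.8] M [ 0.27  0.45 -0.04] yaw -0.0124 toolz [-0.003  0.    -1.   ] g 0.004070973541991218
```

Emit:
play_rows:
  rows:
    - [0.25,0.15,0,0,0]
    - [0.25,0.1,0,0,0]
    - [0.25,0.1,0,0,0]
    - [0.25,0.1,0,0,0]
    - [0.25,0.1,0,0,0]

```text
time: 9.5
tool_pos: [0.5115, -0.0228, 0.0305]
tcp_rot: [3.141, -0.02, -0.005]
ft_force: [-5.3, -0.2, -1.5]
grip_width: 0.006
```

```bash
python3 -c "
from h import *
st()"
```

```text
t 9.5 pos mm [511.5 -22.8  30.5] F [-5.3 -0.2 -1.5] M [-0.03  0.83  0.05] yaw -0.0128 toolz [-0.003 -0.001 -1.   ] g 0.005932139683832618
```

Emit:
play_rows:
  rows:
    - [-1.75,0,0,0,0]
    - [-1.75,0,0,0,0]
    - [0,-4.6,0,0,0]
    - [0,-4.6,0,0,0]
    - [0,-4.6,0,0,0]
    - [0,-4.6,0,0,0]
    - [0,0,0,0,0]

```text
time: 10.2
tool_pos: [0.4832, 0.1673, 0.0319]
tcp_rot: [-3.139, 0.012, -0.011]
ft_force: [0.2, -0.8, 0.8]
grip_width: 0.004
```

```bash
python3 -c "
from h import *
st(); c=shot('top','t3.png')
im=cv2.imread('pics/t3.png');cv2.imwrite('pics/t3c.png',cv2.resize(im[140:265,160:300],None,fx=4.5,fy=4.5,interpolation=cv2.INTER_CUBIC))"
```

```text
t 10.2 pos mm [483.2 167.3  31.9] F [ 0.2 -0.8  0.8] M [ 0.04  0.02 -0.01] yaw -0.0075 toolz [ 0.007  0.003 -1.   ] g 0.0035864236735941427
```

View pics/t3c.png

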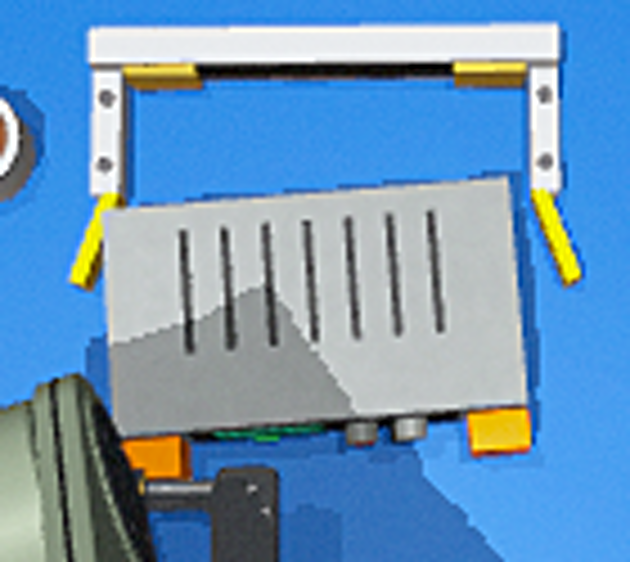

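Now it is yawed left, with its left nose against the flare: far corners at crop (103,213) and (507,178), near right at (526,406).

```bash
python3 -c "
from h import *
c=read_camera('top')
a=crop(c,[(103,213),(507,178),(526,406),(115,438)],160,140,4.5,.072)
print(a, 'yaw',np.arctan2(-(a[0]-a[1])[0],(a[0]-a[1])[1]))
o=(a[1]+a[0]+a[2]+a[3])/4;y=np.arctan2(-(a[0]-a[1])[0],(a[0]-a[1])[1])
R=np.array([[np.cos(y),-np.sin(y)],[np.sin(y),np.cos(y)]])
for s in(85,-85):
  p=o+R@[-75,s]; print(o.round(1),'bumper world',(p[0]+Cx+.013*p[1]).round(1),(p[1]+Cy-.013*p[0]).round(1))
"
```

```text
[array([-77.2, 105.2]), array([-61.5, -90.4]), array([-172.2,  -98.2]), array([-186.1,   97.3])] yaw 0.08009413818303089
[-124.2    3.5] bumper world 517.3 145.2
[-124.2    3.5] bumper world 528.7 -24.5
```

Emit:
play_rows:
  rows:
    - [0,2.0,0,0,0]
    - [1.5,0,0,0,0]
    - [0.3,0,0,0,0]
    - [0.3,0,0,0,0]
    - [0.3,0,0,0,0]
    - [0.3,0,0,0,0]
    - [0.3,0,0,0,0]
    - [0.3,0,0,0,0]
    - [0.3,0,0,0,0]
    - [0.3,0,0,0,0]

```text
time: 11.3
tool_pos: [0.5149, 0.1423, 0.0304]
tcp_rot: [-3.141, 0.021, 0.013]
ft_force: [-7.1, 5.0, 1.7]
grip_width: 0.009
```

```bash
python3 -c "
from h import *
st()"
```

```text
t 11.3 pos mm [514.9 142.3  30.4] F [-7.1  5.   1.7] M [0.76 1.15 0.14] yaw -0.0137 toolz [-0.008  0.    -1.   ] g 0.009051327242487169
```

Emit:
play_rows:
  rows:
    - [0.3,0,0,0,0]
    - [0.3,0,0,0,0]
    - [0.2,0,0,0,0]
    - [-2.0,0,0,0,0]
    - [-2.0,0,0,0,0]
    - [0,3.9,0,0,0]
    - [0,3.9,0,0,0]
    - [0,3.9,0,0,0]
    - [0,3.9,0,0,0]
    - [1.1,0,0,0,0]
    - [1.1,0,0,0,0]

```text
time: 12.4
tool_pos: [0.5074, -0.0148, 0.0311]
tcp_rot: [-3.141, 0.024, -0.001]
ft_force: [0.6, 0.1, 0.5]
grip_width: 0.004
```

Emit:
play_rows:
  rows:
    - [0.3,0,0,0,0]
    - [0.3,0.1,0,0,0]
    - [0.3,0.1,0,0,0]
    - [0.3,0.1,0,0,0]
    - [0.3,0.1,0,0,0]

```text
time: 12.9
tool_pos: [0.5184, -0.0175, 0.0304]
tcp_rot: [-3.141, 0.019, 0.012]
ft_force: [-7.2, 0.1, 6.6]
grip_width: 0.007
```

```bash
python3 -c "
from h import *
st()"
```

```text
t 12.9 pos mm [518.4 -17.5  30.4] F [-7.2  0.1  6.6] M [ 0.03  1.11 -0.04] yaw -0.0123 toolz [-0.008  0.001 -1.   ] g 0.006538521107867316
```

Emit:
play_rows:
  rows:
    - [0.3,0.15,0,0,0]
    - [0.3,0.15,0,0,0]
    - [0.3,0.1,0,0,0]
    - [-2.0,0,0,0,0]
    - [-2.0,0,0,0,0]
    - [0,-4.5,0,0,0]
    - [0,-4.5,0,0,0]
    - [0,-4.5,0,0,0]
    - [0,-4.5,0,0,0]
    - [0,0,0,0,0]

```text
time: 13.9
tool_pos: [0.4937, 0.163, 0.0312]
tcp_rot: [-3.14, 0.011, -0.004]
ft_force: [-0.3, 0.6, -0.6]
grip_width: 0.003
```

```bash
python3 -c "
from h import *
st(); c=shot('top','t4.png')
im=cv2.imread('pics/t4.png');cv2.imwrite('pics/t4c.png',cv2.resize(im[140:265,160:300],None,fx=4.5,fy=4.5,interpolation=cv2.INTER_CUBIC))"
```

```text
t 13.9 pos mm [493.7 163.   31.2] F [-0.3  0.6 -0.6] M [-0.02 -0.   -0.  ] yaw -0.0068 toolz [ 0.003  0.002 -1.   ] g 0.0026098621227742314
```

View pics/t4c.png

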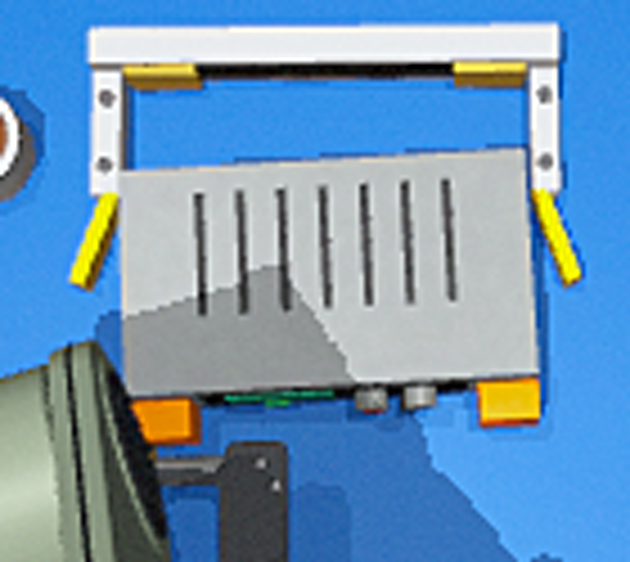

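The nose is now inside the guides: far corners at crop (119,172) and (524,149), near corners at (539,376) and (128,399).

```bash
cat >> h.py <<'E'
def pose(pts):
    c=read_camera('top'); a=crop(c,pts,160,140,4.5,.072)
    y=np.arctan2(-(a[0]-a[1])[0],(a[0]-a[1])[1]); o=sum(a)/4
    R=np.array([[np.cos(y),-np.sin(y)],[np.sin(y),np.cos(y)]]); print(np.array(a).tolist(),'o',o.round(1),'yaw',y.round(3))
    for s in(85,-85):
        p=o+R@[-75,s]; print('TCP contact world',(p[0]+Cx+.013*p[1]-16).round(1),(p[1]+Cy-.013*p[0]).round(1))
E
python3 -c "
from h import *
pose([(119,172),(524,149),(539,376),(128,399)])"
```

```text
[[-57.0, 97.8], [-47.2, -98.8], [-157.9, -104.5], [-167.5, 91.5]] o [-107.4   -3.5] yaw 0.05
TCP contact world 520.5 140.4
TCP contact world 526.7 -29.5
```

Emit:
play_rows:
  rows:
    - [0,2.4,0,0,0]
    - [2.2,0,0,0,0]
    - [0.3,0,0,0,0]
    - [0.3,-0.1,0,0,0]
    - [0.3,-0.15,0,0,0]
    - [0.3,-0.15,0,0,0]
    - [0.3,-0.15,0,0,0]
    - [0.3,-0.15,0,0,0]

```text
time: 14.8
tool_pos: [0.529, 0.14, 0.0303]
tcp_rot: [3.14, -0.021, -0.012]
ft_force: [-6.6, -0.1, 5.9]
grip_width: 0.0
```

```bash
python3 -c "
from h import *
st()"
```

```text
t 14.8 pos mm [529.  140.   30.3] F [-6.6 -0.1  5.9] M [-0.15  1.14 -0.06] yaw -0.0132 toolz [-0.008 -0.002 -1.   ] g 0.00046135585628287733
```

Emit:
play_rows:
  rows:
    - [0.3,-0.15,0,0,0]
    - [0.3,-0.1,0,0,0]
    - [-2.0,0,0,0,0]
    - [-2.0,0,0,0,0]
    - [0,4.2,0,0,0]
    - [0,4.2,0,0,0]
    - [0,4.2,0,0,0]
    - [0,4.2,0,0,0]
    - [1.2,0,0,0,0]
    - [1.2,0,0,0,0]

```text
time: 15.8
tool_pos: [0.5211, -0.0253, 0.0311]
tcp_rot: [-3.141, 0.024, -0.001]
ft_force: [-0.2, 1.7, 0.5]
grip_width: 0.003
```

Emit:
play_rows:
  rows:
    - [0.3,0,0,0,0]
    - [0.3,0,0,0,0]
    - [0.3,0,0,0,0]
    - [0.3,0,0,0,0]
    - [0.3,0,0,0,0]
    - [0.3,0,0,0,0]

```text
time: 16.4
tool_pos: [0.5349, -0.0241, 0.03]
tcp_rot: [3.141, -0.016, -0.014]
ft_force: [-8.0, -5.6, 2.6]
grip_width: 0.006
```

```bash
python3 -c "
from h import *
st()"
```

```text
t 16.4 pos mm [534.9 -24.1  30. ] F [-8.  -5.6  2.6] M [-0.72  1.31 -0.02] yaw -0.0101 toolz [-0.009 -0.001 -1.   ] g 0.00603240276380328
```

Emit:
play_rows:
  rows:
    - [0.3,0,0,0,0]
    - [0.3,0,0,0,0]
    - [-2.0,0,0,0,0]
    - [-2.0,0,0,0,0]
    - [0,-4.2,0,0,0]
    - [0,-4.2,0,0,0]
    - [0,-4.2,0,0,0]
    - [0,-4.2,0,0,0]
    - [1.2,0,0,0,0]
    - [1.1,0,0,0,0]

```text
time: 17.4
tool_pos: [0.5303, 0.1452, 0.0309]
tcp_rot: [3.142, -0.013, 0.001]
ft_force: [0.5, 0.0, -0.0]
grip_width: 0.007
```

Emit:
play_rows:
  rows:
    - [0.3,0,0,0,0]
    - [0.3,0,0,0,0]
    - [0.3,0,0,0,0]
    - [0.3,0,0,0,0]
    - [0.3,0,0,0,0]
    - [0.3,0,0,0,0]

```text
time: 18.0
tool_pos: [0.5439, 0.1424, 0.0303]
tcp_rot: [-3.141, 0.024, 0.014]
ft_force: [-8.4, 4.7, 3.2]
grip_width: 0.007
```

```bash
python3 -c "
from h import *
st()"
```

```text
t 18.0 pos mm [543.9 142.4  30.3] F [-8.4  4.7  3.2] M [0.74 1.2  0.12] yaw -0.0156 toolz [-0.009  0.    -1.   ] g 0.00652788010508838
```

Emit:
play_rows:
  rows:
    - [0.3,0,0,0,0]
    - [0.3,0,0,0,0]
    - [-2.0,0,0,0,0]
    - [-2.0,0,0,0,0]
    - [0,4.2,0,0,0]
    - [0,4.2,0,0,0]
    - [0,4.2,0,0,0]
    - [0,4.2,0,0,0]
    - [1.2,0,0,0,0]
    - [1.2,0,0,0,0]

```text
time: 19.0
tool_pos: [0.5361, -0.0266, 0.0311]
tcp_rot: [-3.141, 0.027, -0.0]
ft_force: [0.6, 0.2, -0.3]
grip_width: 0.004
```

Emit:
play_rows:
  rows:
    - [0.3,0,0,0,0]
    - [0.3,0,0,0,0]
    - [0.3,0,0,0,0]
    - [0.3,0,0,0,0]
    - [0.3,0,0,0,0]
    - [0.3,0,0,0,0]

```text
time: 19.6
tool_pos: [0.5493, -0.0251, 0.0301]
tcp_rot: [3.14, -0.017, -0.015]
ft_force: [-8.3, -3.2, 3.9]
grip_width: 0.005
```

```bash
python3 -c "
from h import *
st()"
```

```text
t 19.6 pos mm [549.3 -25.1  30.1] F [-8.3 -3.2  3.9] M [-0.62  1.26 -0.01] yaw -0.011 toolz [-0.01  -0.001 -1.   ] g 0.004568361157840927
```

Emit:
play_rows:
  rows:
    - [0.3,0,0,0,0]
    - [0.2,0,0,0,0]
    - [-2.0,0,0,0,0]
    - [-2.0,0,0,0,0]
    - [0,-4.2,0,0,0]
    - [0,-4.2,0,0,0]
    - [0,-4.2,0,0,0]
    - [0,-4.2,0,0,0]
    - [0,0,0,0,0]

```text
time: 20.5
tool_pos: [0.5211, 0.1482, 0.0311]
tcp_rot: [-3.14, 0.011, -0.003]
ft_force: [0.3, -0.5, 0.6]
grip_width: 0.004
```

```bash
python3 -c "
from h import *
st(); c=shot('top','t5.png')
im=cv2.imread('pics/t5.png');cv2.imwrite('pics/t5c.png',cv2.resize(im[140:265,160:300],None,fx=4.5,fy=4.5,interpolation=cv2.INTER_CUBIC))"
```

```text
t 20.5 pos mm [521.1 148.2  31.1] F [ 0.3 -0.5  0.6] M [-0.01  0.03  0.02] yaw -0.0067 toolz [ 0.002  0.001 -1.   ] g 0.004175176847216706
```

View pics/t5c.png

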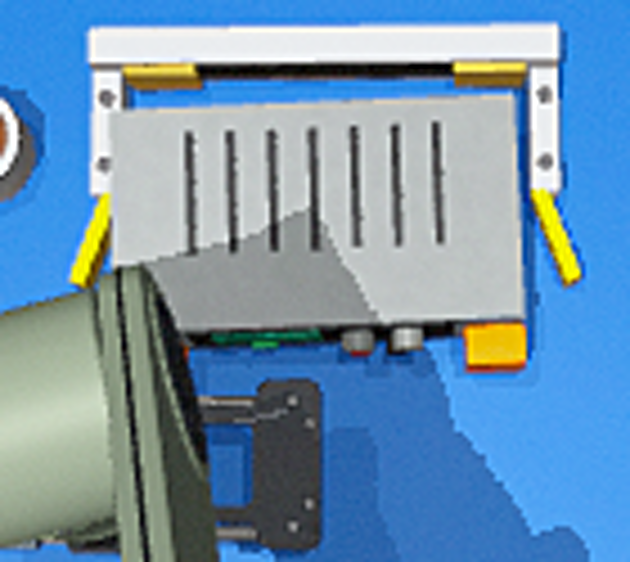

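Well inside the guides now, slightly yawed left: far corners at crop (110,113) and (514,95), near right at (524,321).

```bash
python3 -c "
from h import *
pose([(110,113),(514,95),(524,321),(117,340)])"
```

```text
[[-27.6, 102.8], [-20.3, -94.2], [-131.4, -97.7], [-139.1, 97.3]] o [-79.6   2. ] yaw 0.037
TCP contact world 549.4 146.6
TCP contact world 553.5 -23.4
```

Emit:
play_rows:
  rows:
    - [1.3,0.1,0,0,0]
    - [1.2,0,0,0,0]
    - [0.3,0,0,0,0]
    - [0.3,0,0,0,0]
    - [0.3,0,0,0,0]
    - [0.3,0,0,0,0]
    - [0.3,0,0,0,0]
    - [0.3,0,0,0,0]

```text
time: 21.4
tool_pos: [0.5601, 0.1417, 0.0303]
tcp_rot: [-3.141, 0.023, 0.013]
ft_force: [-9.1, 4.4, 3.6]
grip_width: 0.006
```

```bash
python3 -c "
from h import *
st()"
```

```text
t 21.4 pos mm [560.1 141.7  30.3] F [-9.1  4.4  3.6] M [0.7  1.37 0.07] yaw -0.0149 toolz [-0.009  0.    -1.   ] g 0.006230959683705617
```

Emit:
play_rows:
  rows:
    - [0.3,0,0,0,0]
    - [0.1,0,0,0,0]
    - [-2.0,0,0,0,0]
    - [-2.0,0,0,0,0]
    - [0,4.1,0,0,0]
    - [0,4.1,0,0,0]
    - [0,4.1,0,0,0]
    - [0,4.1,0,0,0]
    - [1.2,0,0,0,0]
    - [1.2,0,0,0,0]

```text
time: 22.4
tool_pos: [0.5505, -0.0234, 0.0311]
tcp_rot: [-3.141, 0.025, -0.001]
ft_force: [0.4, 0.4, 0.1]
grip_width: 0.004
```

Emit:
play_rows:
  rows:
    - [0.3,0,0,0,0]
    - [0.3,0,0,0,0]
    - [0.3,0,0,0,0]
    - [0.3,0,0,0,0]
    - [0.3,0,0,0,0]
    - [0.3,0,0,0,0]
    - [0.2,0,0,0,0]

```text
time: 23.1
tool_pos: [0.5652, -0.0224, 0.0301]
tcp_rot: [3.14, -0.017, -0.016]
ft_force: [-9.5, -4.9, 5.1]
grip_width: 0.007
```

```bash
python3 -c "
from h import *
st()"
```

```text
t 23.1 pos mm [565.2 -22.4  30.1] F [-9.5 -4.9  5.1] M [-0.66  1.44 -0.03] yaw -0.0107 toolz [-0.01  -0.001 -1.   ] g 0.007088462452516606
```

Emit:
play_rows:
  rows:
    - [0.3,0,0,0,0]
    - [-2.0,0,0,0,0]
    - [-2.0,0,0,0,0]
    - [0,-4.1,0,0,0]
    - [0,-4.1,0,0,0]
    - [0,-4.1,0,0,0]
    - [0,-4.1,0,0,0]
    - [1.3,0,0,0,0]
    - [1.2,0,0,0,0]

```text
time: 24.0
tool_pos: [0.5598, 0.1439, 0.0309]
tcp_rot: [3.141, -0.014, 0.0]
ft_force: [0.0, -0.4, 0.0]
grip_width: 0.006
```

Emit:
play_rows:
  rows:
    - [0.3,0,0,0,0]
    - [0.3,0,0,0,0]
    - [0.3,0,0,0,0]
    - [0.3,0,0,0,0]
    - [0.2,0,0,0,0]

```text
time: 24.5
tool_pos: [0.5699, 0.1413, 0.0304]
tcp_rot: [-3.141, 0.024, 0.014]
ft_force: [-7.8, 5.6, 4.1]
grip_width: 0.006
```

```bash
python3 -c "
from h import *
st()"
```

```text
t 24.5 pos mm [569.9 141.3  30.4] F [-7.8  5.6  4.1] M [0.84 1.31 0.14] yaw -0.0151 toolz [-0.009  0.001 -1.   ] g 0.005661493132422452
```

Emit:
play_rows:
  rows:
    - [0.2,0,0,0,0]
    - [0.2,0,0,0,0]
    - [-2.0,0,0,0,0]
    - [-2.0,0,0,0,0]
    - [0,4.1,0,0,0]
    - [0,4.1,0,0,0]
    - [0,4.1,0,0,0]
    - [0,4.1,0,0,0]
    - [1.3,0,0,0,0]
    - [1.2,0,0,0,0]

```text
time: 25.5
tool_pos: [0.5607, -0.0244, 0.0311]
tcp_rot: [3.141, -0.027, -0.0]
ft_force: [0.6, 1.0, 0.1]
grip_width: 0.005
```

Emit:
play_rows:
  rows:
    - [0.3,0,0,0,0]
    - [0.3,0,0,0,0]
    - [0.3,0,0,0,0]
    - [0.3,0,0,0,0]
    - [0.2,0,0,0,0]

```text
time: 26.0
tool_pos: [0.5706, -0.0222, 0.0306]
tcp_rot: [3.141, -0.019, -0.015]
ft_force: [-10.0, -2.2, 6.3]
grip_width: 0.01
```

```bash
python3 -c "
from h import *
st()"
```

```text
t 26.0 pos mm [570.6 -22.2  30.6] F [-10.   -2.2   6.3] M [-0.47  1.31 -0.12] yaw -0.0119 toolz [-0.009 -0.001 -1.   ] g 0.009821372477673066
```

Emit:
play_rows:
  rows:
    - [0.2,0,0,0,0]
    - [0.2,0,0,0,0]
    - [0,0,0,0,0]

```text
time: 26.3
tool_pos: [0.5744, -0.0229, 0.0303]
tcp_rot: [3.14, -0.018, -0.015]
ft_force: [-8.3, -3.5, 4.1]
grip_width: 0.005
```

```bash
python3 -c "
from h import *
st()"
```

```text
t 26.3 pos mm [574.4 -22.9  30.3] F [-8.3 -3.5  4.1] M [-0.48  1.22  0.03] yaw -0.0114 toolz [-0.01  -0.001 -1.   ] g 0.004509555818426639
```

Emit:
play_rows:
  rows:
    - [-2.0,0,0,0,0]
    - [-2.0,0,0,0,0]
    - [0,-4.15,0,0,0]
    - [0,-4.15,0,0,0]
    - [0,-4.15,0,0,0]
    - [0,-4.15,0,0,0]
    - [1.4,0,0,0,0]
    - [1.3,0,0,0,0]
    - [0.2,0,0,0,0]
    - [0.2,0,0,0,0]
    - [0.2,0,0,0,0]
    - [0.2,0,0,0,0]

```text
time: 27.5
tool_pos: [0.5739, 0.1432, 0.0308]
tcp_rot: [3.141, -0.022, -0.007]
ft_force: [-6.4, 0.5, 5.9]
grip_width: 0.006
```

```bash
python3 -c "
from h import *
st()"
```

```text
t 27.5 pos mm [573.9 143.2  30.8] F [-6.4  0.5  5.9] M [0.27 1.13 0.08] yaw -0.0138 toolz [-0.004 -0.    -1.   ] g 0.006097563335903031
```

Emit:
play_rows:
  rows:
    - [0.2,0,0,0,0]
    - [0.2,0,0,0,0]
    - [0,0,0,0,0]

```text
time: 27.8
tool_pos: [0.5762, 0.1438, 0.0308]
tcp_rot: [-3.141, 0.022, 0.012]
ft_force: [-9.1, 4.1, 4.6]
grip_width: 0.004
```

```bash
python3 -c "
from h import *
st()"
```

```text
t 27.8 pos mm [576.2 143.8  30.8] F [-9.1  4.1  4.6] M [0.63 1.18 0.07] yaw -0.0141 toolz [-0.008  0.    -1.   ] g 0.004087756475346633
```

Emit:
play_rows:
  rows:
    - [0.2,0,0,0,0]
    - [0.1,0,0,0,0]
    - [0,0,0,0,0]

```text
time: 28.1
tool_pos: [0.5778, 0.1438, 0.0306]
tcp_rot: [-3.141, 0.023, 0.017]
ft_force: [-11.4, 5.1, 6.7]
grip_width: 0.004
```

```bash
python3 -c "
from h import *
st()"
```

```text
t 28.1 pos mm [577.8 143.8  30.6] F [-11.4   5.1   6.7] M [0.63 1.64 0.1 ] yaw -0.0145 toolz [-0.011  0.    -1.   ] g 0.003763547741069962
```

Emit:
play_rows:
  rows:
    - [-2.0,0,0,0,0]
    - [-2.0,0,0,0,0]
    - [0,4.15,0,0,0]
    - [0,4.15,0,0,0]
    - [0,4.15,0,0,0]
    - [0,4.15,0,0,0]
    - [1.4,0,0,0,0]
    - [1.4,0,0,0,0]
    - [0.2,0,0,0,0]
    - [0.2,0,0,0,0]
    - [0.2,0,0,0,0]
    - [0.2,0,0,0,0]

```text
time: 29.3
tool_pos: [0.5747, -0.0223, 0.0307]
tcp_rot: [3.141, -0.02, -0.007]
ft_force: [-6.9, -0.6, 5.0]
grip_width: 0.007
```

```bash
python3 -c "
from h import *
st()"
```

```text
t 29.3 pos mm [574.7 -22.3  30.7] F [-6.9 -0.6  5. ] M [-0.02  0.94 -0.08] yaw -0.0126 toolz [-0.004 -0.    -1.   ] g 0.00665206576962744
```

Emit:
play_rows:
  rows:
    - [0.2,0,0,0,0]
    - [0.2,0,0,0,0]
    - [0,0,0,0,0]

```text
time: 29.6
tool_pos: [0.5758, -0.0227, 0.0305]
tcp_rot: [3.141, -0.019, -0.016]
ft_force: [-9.5, -1.5, 6.6]
grip_width: 0.004
```

```bash
python3 -c "
from h import *
st()"
```

```text
t 29.6 pos mm [575.8 -22.7  30.5] F [-9.5 -1.5  6.6] M [-0.29  1.43  0.03] yaw -0.0123 toolz [-0.01 -0.   -1.  ] g 0.003980377783176
```

Emit:
play_rows:
  rows:
    - [0.15,0,0,0,0]
    - [0,0,0,0,0]

```text
time: 29.8
tool_pos: [0.5758, -0.0227, 0.0306]
tcp_rot: [3.141, -0.019, -0.021]
ft_force: [-13.4, -2.3, 9.6]
grip_width: 0.005
```

```bash
python3 -c "
from h import *
st()"
```

```text
t 29.8 pos mm [575.8 -22.7  30.6] F [-13.4  -2.3   9.6] M [-0.23  1.92 -0.03] yaw -0.0123 toolz [-0.014 -0.    -1.   ] g 0.005013557390617334
```

Right side is stiff at TCP x 575.8 mm, so it is home there. The left stopped at 577.8, so it looks square. Moving left and checking with a picture before seating.

Emit:
play_rows:
  rows:
    - [-2.0,0,0,0,0]
    - [-2.0,0,0,0,0]
    - [0,-4.15,0,0,0]
    - [0,-4.15,0,0,0]
    - [0,-4.15,0,0,0]
    - [0,-4.15,0,0,0]
    - [0,0,0,0,0]

```text
time: 30.5
tool_pos: [0.5447, 0.1484, 0.0312]
tcp_rot: [-3.14, 0.012, -0.003]
ft_force: [-0.4, -1.1, -0.0]
grip_width: 0.007
```

```bash
python3 -c "
from h import *
st(); c=shot('top','t6.png')
im=cv2.imread('pics/t6.png');cv2.imwrite('pics/t6c.png',cv2.resize(im[140:265,160:300],None,fx=4.5,fy=4.5,interpolation=cv2.INTER_CUBIC))"
```

```text
t 30.5 pos mm [544.7 148.4  31.2] F [-0.4 -1.1 -0. ] M [-0.06  0.04  0.  ] yaw -0.0079 toolz [ 0.002  0.001 -1.   ] g 0.00726025407153355
```

View pics/t6c.png

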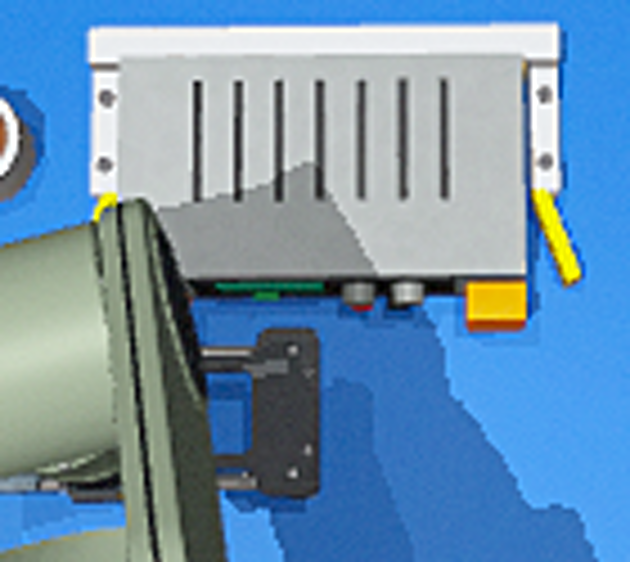

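The supply sits against the backstop, parallel to it: far edge at crop (118,64)–(523,58), near right at (526,277). Now seating the left.

Emit:
play_rows:
  rows:
    - [1.5,0.3,0,0,0]
    - [1.5,0,0,0,0]
    - [0.2,0,0,0,0]
    - [0.2,0,0,0,0]
    - [0.15,0,0,0,0]
    - [0.15,0,0,0,0]
    - [0,0,0,0,0]

```text
time: 31.25
tool_pos: [0.5779, 0.1394, 0.0306]
tcp_rot: [3.14, -0.021, -0.011]
ft_force: [-6.4, -1.7, 3.9]
grip_width: 0.007
```

```bash
python3 -c "
from h import *
st()"
```

```text
t 31.25 pos mm [577.9 139.4  30.6] F [-6.4 -1.7  3.9] M [-0.2   1.01  0.04] yaw -0.0133 toolz [-0.007 -0.002 -1.   ] g 0.007230258774249429
```

Emit:
play_rows:
  rows:
    - [-1.5,0,0,0,0]
    - [0,-0.6,0,0,0]
    - [1.3,0,0,0,0]
    - [0.2,0,0,0,0]
    - [0.2,0,0,0,0]
    - [0.1,0,0,0,0]
    - [0,0,0,0,0]

```text
time: 31.95
tool_pos: [0.5779, 0.1469, 0.0307]
tcp_rot: [3.141, -0.022, -0.022]
ft_force: [-16.7, 2.1, 12.3]
grip_width: 0.006
```

```bash
python3 -c "
from h import *
st()"
```

```text
t 31.95 pos mm [577.9 146.9  30.7] F [-16.7   2.1  12.3] M [0.47 2.38 0.02] yaw -0.0137 toolz [-0.014 -0.001 -1.   ] g 0.005809114157284734
```

16.7 N straight on; holding.

Emit:
play_rows:
  rows:
    - [0.02,0,0,0,0]
    - [0,0,0,0,0]
    - [0,0,0,0,0]
    - [0,0,0,0,0]

```text
time: 32.35
tool_pos: [0.578, 0.1469, 0.0307]
tcp_rot: [3.141, -0.021, -0.023]
ft_force: [-16.9, 2.7, 11.5]
grip_width: 0.003
```

Emit:
play_rows:
  rows:
    - [0,0,0,0,0]
    - [0,0,0,0,0]
    - [0,0,0,0,0]

```text
time: 32.65
tool_pos: [0.5779, 0.1469, 0.0307]
tcp_rot: [3.141, -0.021, -0.023]
ft_force: [-17.0, 3.3, 11.4]
grip_width: 0.007
```

Emit:
play_rows:
  rows:
    - [-2.0,0,0,0,0]
    - [-2.0,0,0,0,0]
    - [0,4.2,0,0,0]
    - [0,4.2,0,0,0]
    - [0,4.2,0,0,0]
    - [0,4.2,0,0,0]
    - [1.4,0,0,0,0]
    - [1.4,0,0,0,0]
    - [0.2,0,0,0,0]
    - [0.2,0,0,0,0]
    - [0,0,0,0,0]

```text
time: 33.75
tool_pos: [0.5742, -0.0211, 0.0308]
tcp_rot: [3.141, -0.02, -0.001]
ft_force: [-0.4, 1.2, 0.5]
grip_width: 0.005
```

```bash
python3 -c "
from h import *
st()"
```

```text
t 33.75 pos mm [574.2 -21.1  30.8] F [-0.4  1.2  0.5] M [ 0.03  0.01 -0.02] yaw -0.0125 toolz [-0. -0. -1.] g 0.004986478710600527
```

Left held a steady 17 N forward for about 0.7 s, but with 11 N of downward drag, so the total was just over 20 N. I'll repeat the left lean with the vertical component relieved before doing the right, keeping the order.

Emit:
play_rows:
  rows:
    - [-2.0,0,0,0,0]
    - [-2.0,0,0,0,0]
    - [0,-4.15,0,0,0]
    - [0,-4.15,0,0,0]
    - [0,-4.15,0,0,0]
    - [0,-4.15,0,0,0]
    - [1.9,0,0,0,0]
    - [1.9,0,0,0,0]
    - [0.2,0,0,0,0]
    - [0.2,0,-0.05,0,0]
    - [0.2,0,-0.05,0,0]
    - [0,0,0,0,0]

```text
time: 34.95
tool_pos: [0.578, 0.1442, 0.0313]
tcp_rot: [3.141, -0.022, -0.008]
ft_force: [-4.3, 1.5, -0.1]
grip_width: 0.005
```

```bash
python3 -c "
from h import *
st()"
```

```text
t 34.95 pos mm [578.  144.2  31.3] F [-4.3  1.5 -0.1] M [0.39 0.79 0.05] yaw -0.0138 toolz [-0.005 -0.    -1.   ] g 0.005316081625521
```

Emit:
play_rows:
  rows:
    - [0.12,0,-0.06,0,0]
    - [0.12,0,-0.06,0,0]
    - [0.12,0,-0.06,0,0]
    - [0.11,0,-0.05,0,0]
    - [0,0,0,0,0]

```text
time: 35.45
tool_pos: [0.5779, 0.1441, 0.0316]
tcp_rot: [3.14, -0.022, -0.025]
ft_force: [-12.4, 3.8, -3.1]
grip_width: 0.005
```

```bash
python3 -c "
from h import *
st()"
```

```text
t 35.45 pos mm [577.9 144.1  31.6] F [-12.4   3.8  -3.1] M [0.69 1.9  0.08] yaw -0.0141 toolz [-0.016 -0.001 -1.   ] g 0.004551945428206703
```

Emit:
play_rows:
  rows:
    - [0.1,0,0,0,0]
    - [0.08,0,0,0,0]

```text
time: 35.65
tool_pos: [0.5779, 0.1441, 0.0316]
tcp_rot: [3.14, -0.023, -0.031]
ft_force: [-16.9, 4.6, 1.0]
grip_width: 0.006
```

Emit:
play_rows:
  rows:
    - [0,0,0,0,0]

```text
time: 35.75
tool_pos: [0.5779, 0.1441, 0.0316]
tcp_rot: [3.14, -0.023, -0.031]
ft_force: [-16.1, 4.6, -0.8]
grip_width: 0.008
```

Forward 16–17 N, total about 17 N. Hold, then go to the right with the same ramp.

Emit:
play_rows:
  rows:
    - [0.02,0,0,0,0]
    - [0,0,0,0,0]
    - [0,0,0,0,0]
    - [0,0,0,0,0]
    - [0,0,0,0,0]
    - [0,0,0,0,0]

```text
time: 36.35
tool_pos: [0.5779, 0.1441, 0.0316]
tcp_rot: [3.14, -0.022, -0.032]
ft_force: [-16.2, 4.7, 0.6]
grip_width: 0.006
```

Emit:
play_rows:
  rows:
    - [-2.0,0,0.15,0,0]
    - [-2.0,0,0.15,0,0]
    - [0,4.15,0,0,0]
    - [0,4.15,0,0,0]
    - [0,4.15,0,0,0]
    - [0,4.15,0,0,0]
    - [1.5,0,0,0,0]
    - [1.5,0,0,0,0]
    - [0,0,0,0,0]

```text
time: 37.25
tool_pos: [0.5758, -0.0227, 0.0315]
tcp_rot: [3.141, -0.023, 0.002]
ft_force: [0.4, 1.0, -0.3]
grip_width: 0.003
```

```bash
python3 -c "
from h import *
st()"
```

```text
t 37.25 pos mm [575.8 -22.7  31.5] F [ 0.4  1.  -0.3] M [0.02 0.03 0.03] yaw -0.0144 toolz [ 0.001 -0.001 -1.   ] g 0.003051988843285236
```

Emit:
play_rows:
  rows:
    - [0.14,0,-0.05,0,0]
    - [0.14,0,-0.05,0,0]
    - [0.14,0,-0.05,0,0]
    - [0.14,0,-0.05,0,0]
    - [0,0,0,0,0]

```text
time: 37.75
tool_pos: [0.5759, -0.0219, 0.0319]
tcp_rot: [3.141, -0.019, -0.016]
ft_force: [-8.5, -3.7, -0.3]
grip_width: 0.007
```

```bash
python3 -c "
from h import *
st()"
```

```text
t 37.75 pos mm [575.9 -21.9  31.9] F [-8.5 -3.7 -0.3] M [-0.52  1.38 -0.04] yaw -0.0123 toolz [-0.01  -0.001 -1.   ] g 0.006809016834943787
```

Emit:
play_rows:
  rows:
    - [0.12,0.03,-0.05,0,0]
    - [0.12,0.03,-0.04,0,0]
    - [0.1,0,-0.03,0,0]
    - [0,0,0,0,0]

```text
time: 38.15
tool_pos: [0.5758, -0.0219, 0.0321]
tcp_rot: [-3.141, 0.02, 0.028]
ft_force: [-13.5, -1.8, -0.0]
grip_width: 0.003
```

```bash
python3 -c "
from h import *
st()"
```

```text
t 38.15 pos mm [575.8 -21.9  32.1] F [-13.5  -1.8  -0. ] M [-0.18  2.18  0.01] yaw -0.0124 toolz [-0.018  0.    -1.   ] g 0.002720313602267317
```

Emit:
play_rows:
  rows:
    - [0.1,0,-0.02,0,0]
    - [0.06,0,-0.01,0,0]
    - [0,0,0,0,0]

```text
time: 38.45
tool_pos: [0.5757, -0.0219, 0.0321]
tcp_rot: [-3.141, 0.019, 0.034]
ft_force: [-17.3, -1.2, 0.9]
grip_width: 0.01
```

Emit:
play_rows:
  rows:
    - [0,0,0,0,0]
    - [0,0,0,0,0]
    - [0,0,0,0,0]

```text
time: 38.75
tool_pos: [0.5758, -0.0219, 0.0321]
tcp_rot: [-3.141, 0.019, 0.034]
ft_force: [-17.0, -1.6, 1.3]
grip_width: 0.007
```

Emit:
play_rows:
  rows:
    - [0,0,0,0,0]
    - [0,0,0,0,0]
    - [0,0,0,0,0]

```text
time: 39.05
tool_pos: [0.5758, -0.0219, 0.0321]
tcp_rot: [-3.141, 0.019, 0.034]
ft_force: [-17.2, -1.3, 1.3]
grip_width: 0.003
```

Right held 17 N for more than 0.6 s. Backing off, raising and checking.

Emit:
play_rows:
  rows:
    - [-2.0,0,0,0,0]
    - [-3.0,0,0,0,0]
    - [-4.0,0,-1,0,0]
    - [-3.0,0,-4,0,0]
    - [0,0,-4,0,0]
    - [0,0,-4,0,0]
    - [0,0,0,0,0]

```text
time: 39.75
tool_pos: [0.4696, -0.0206, 0.1705]
tcp_rot: [3.141, -0.02, 0.023]
ft_force: [1.9, -1.0, -0.3]
grip_width: 0.001
```

```bash
python3 -c "
from h import *
st(); shot('top','t7.png'); shot('side','s7.png')
im=cv2.imread('pics/t7.png');a=cv2.resize(im[135:265,130:350],None,fx=3,fy=3,interpolation=cv2.INTER_CUBIC)
b=cv2.imread('pics/s7.png')[100:300,120:350]; b=cv2.resize(b,(450,390),interpolation=cv2.INTER_CUBIC)
cv2.imwrite('pics/f7.png',cv2.resize(np.vstack([a[:,:],cv2.copyMakeBorder(b,0,0,0,660-450,0)]),(508,600)))"
```

```text
t 39.75 pos mm [469.6 -20.6 170.5] F [ 1.9 -1.  -0.3] M [ 0.01 -0.01 -0.05] yaw -0.0127 toolz [ 0.015 -0.001 -1.   ] g 0.0005708839040722631
```

View pics/f7.png

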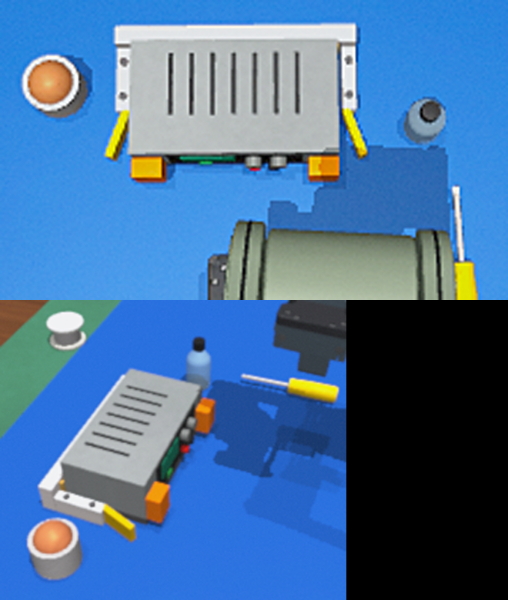

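The supply is home, square and flat against the backstop. The tin, bottle and screwdriver are where they were, and the arm is clear.

```bash
python3 -c "
from h import *
print(close_job())"
```

```text
the job is handed in; nothing more can be done
None
```

The supply is in its bay, square against both contact pads, and both contacts were leaned on left first, then right. I handed the job in at about 40 s of the 72 s.

- **Walking it in:** I pushed the bumpers by turns with the shut fingertips. At each reading the forward push was about 5–13 N. The supply started about 6 mm left of centre and drifted to about 10 mm, so I steered it into the guides by drawing the fingertips sideways during some pushes.
- **Home:** With both sides against the pads, the fingertip contact points read x = 577.9 mm on the left and 575.8 mm on the right. That matches the estimated bay angle to within about 0.2 mm.
- **Seating:**
  - **Left:** I leaned twice. The first lean was 17 N forward for about 0.7 s, but it carried about 11 N of downward drag, for a total near 21 N. I repeated it at 16–17 N with almost no vertical force for about 0.7 s.
  - **Right:** One lean at about 17 N for at least 0.6 s.
- **Last checks:** The final top and side pictures show the supply flat and parallel to the backstop, the tin, bottle and screwdriver where they started by eye, and the arm clear of everything.
- **Not confirmed:** Force was read only at the end of each move, so brief peaks between readings went unseen. There is also no direct signal that the contacts seated.

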